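# Fetch the specimen tin from behind the reagent bottles

## Task

First move the three amber bottles off the grey storage board and stand all of them in the steel side tray. Then take the round tin from behind them and set it down in the middle of the round light pad, and finally stand each bottle back on the very spot of the board it came from. Keep everything upright, and leave the square and the oblong tin where they are.

Things in the scene. Friction and masses are not known exactly. Their poses are not given: they have to be found in the camera images.
- round_bottle: Amber glass bottle with a black screw cap, standing upright, 108 mm tall, 130 g or so: the one with a straight round body, 34 mm in diameter up to 66 mm, narrowing to the cap. The cap is a cylinder 26 mm in diameter from 76 to 108 mm above the underside, on the bottle's axis, and can be gripped there. Origin: centre of the underside; z up.
- square_bottle: Amber glass bottle with a black screw cap, standing upright, 108 mm tall, 130 g or so: the one with a square body, 42 x 42 mm and 68 mm high, below the cap. The cap is a cylinder 26 mm in diameter from 76 to 108 mm above the underside, on the bottle's axis, and can be gripped there. Origin: centre of the underside; z up.
- cone_bottle: Amber glass bottle with a black screw cap, standing upright, 108 mm tall, 130 g or so: the one with a conical body, foot 54 mm in diameter, narrowing to 22 mm at 76 mm height. The cap is a cylinder 26 mm in diameter from 76 to 108 mm above the underside, on the bottle's axis, and can be gripped there. Origin: centre of the underside; z up.
- round_tin: The tin to fetch: plain low aluminium tin, round, 44 mm in diameter, 26 mm high, about 90 g, in the board's back row. Origin: centre of the underside; z up.
- square_tin: Low aluminium tin, square, 38 x 38 mm, 26 mm high, in the board's back row; to be left where it is. Origin: centre of the underside; its x and y axes run along its sides.
- oblong_tin: Low aluminium tin, oblong, 42 mm (its x) x 24 mm (its y), 26 mm high, in the board's back row; to be left where it is. Origin: centre of the underside.
- board: Fixed grey storage board, 160 mm (its x) x 220 mm (its y), top 8 mm above its origin, which is the centre of its underside on the table. It has a lip 20 mm high along each of its two short ends (y = +-107 mm) and none in front or behind. +x points away from the robot. In its front row (x = -28 mm; y = -62, 0, +62 mm, each within 3 mm) stand the three bottles in any order on pale round pads; in its back row (x = +28 mm, same y, each within 3 mm) the three tins in any order.
- tray: Fixed empty steel tray, the side area for the bottles: 150 mm (its x) x 210 mm (its y) outside, walls 18 mm high and 4 mm thick; its inner floor is 4 mm above its origin (centre of the underside, on the table). It lies to the left or the right of the board; +x points away from the robot.
- pad: Fixed round light pad, black with a white disc on top, 116 mm in diameter; top face 12 mm above its origin, which is the centre of its underside on the table. It lies on the other side of the board from the tray.

How it is judged:
By the outcome, as a careful person would: the job done as asked, in the order asked, and still so for the second after the job is handed in, with the robot touching nothing.
It also fails if it takes over 125 s, if anything falls off the work surface, if the arm or the gripper's body presses on something with over 40 N, if the wrist force passes 120 N, or if a joint passes its speed limit or range.

## Robot

A 6-joint arm with a two-finger parallel gripper is mounted at the origin on the work surface. World frame = base frame: x ahead of the robot, y to its left, z up, the work surface at z = 0. Lengths are in mm, angles in rad, forces in N, time in s.
With the tool pointing down it reaches from about 300 to 1000 mm from the base axis. Payload 5.1 kg.
Tool frame: the origin (TCP) lies on the front face of the gripper's body, between the roots of the fingers; the fingertips stand 78 mm ahead of it and the grasp point (between the pads) lies 59 mm ahead of it; z points along the fingers, y is the line along which they close (so a half turn about z gives the same grasp; the last joint's range is limited). The gripper opens to 95 mm and grips with 3 to 60 N. Pads are 20 mm wide; open, the fingers measure 119 mm over their backs; the gripper's body (75 mm by 180 mm) begins 59 mm behind the grasp point.
Start: joints at [1.04, 0.124, 1.65, -0, 1.367, -0.083], TCP at [281.458, 585.89, 292.256] pointing down, gripper open.
Joint ranges: [-2.61, 2.61], [-1.02, 2.33], [0.03, 2.71], [-1.35, 4.49], [0.32, 2.68], [-2.91, 2.91]. Speed limits (rad/s): [2.57, 2.57, 3.14, 3.14, 3.14, 3.14].

## Interface

Orientations are given as [roll, pitch, yaw] about the fixed x, y, z axes, in that order (R = Rz(yaw) Ry(pitch) Rx(roll)).
In Python, from workcell import state, optics, sign_off gives the robot as it stands.
- The arm moves only by the tool servo_tool, never from a script. Its argument "rows" is a list that holds one entry, the list of rows, each a list of 6 numbers: the shift along the world's x, y, z in m, then the turn, a rotation vector about the world's x, y, z in degrees. A call has exactly 10 rows; each row shifts and turns the commanded pose from where the row before left it; what a row does not reach is not made up. A row lasts 1/10 s, in which the tool goes at most 50 mm and 8.59 degrees, less where a joint would pass 70% of its speed; a pose out of reach is approached as far as the arm can. A call is refused whole if a number of a shift passes 0.05 or a number of a turn 8.59, either way. A call with a gripper value outside its range is refused whole. "gripper" is the opening, from 0 (shut) to 1 (fully open), set as the call begins (left out, the last holds). The fingers move at their own pace and stop on an object; "force" is the grip in N (left out, the last holds). Time passes only in rows, so rows that do not move let the fingers close, or fill a call up. It gives the time, the measured TCP pose, the force, the opening and the grip force at its end, in the units of the state.
- state(): the state, without advancing time (a new reading comes with each control period).
- optics.read_camera(name): name is "scene" or "top" or "wrist"; returns a dict with "frame" (420x560x3 uint8, blue, green, red), "z_map" (420x560 float32, mm along the optical axis (not along the pixel's ray), 0 where there is no reading), "camera_matrix" (3x3 intrinsics, pixels), "k1" (the pictures are not rectified: a ray, as slopes to the right and down, at radius r is drawn at 1 + k1 r^2 times it, then the intrinsics apply), "R" (3x3) and "t" (3): a world point X has camera coordinates R X + t. Camera axes: x right, y down, z forward; pixel columns grow to the right and rows downward; lengths in mm; the calibration is good to about 2 mm. A picture is of the moment at which its call begins.
- sign_off(): hands the job in; it is judged then, once.
Trained networks look in the newest picture that a camera, given by its name, has taken for a name from the list of things; names that differ only in an ending like _2 or _b are one class to them, and where a whole thing is asked for, a point or a joint stands for the part that bears it (a point fixed in the world has none). Each returns a list of dicts, best first, with "conf" (0 to 1); they miss things now and then, are a little off and sometimes report something else, mostly with a low value. They report only what shows in the picture. A call takes as long as a camera call.
- optics.search_frame(camera, query): "box" ([left, top, right, bottom] in pixels, round what is visible of it).
- optics.pinpoint(camera, query): "centre" ([column, row] in pixels: a listed point, or the origin of a listed thing).
The state is a dict: "t": time; "joint_positions": joint angles; "qvel": joint speeds; "effort": joint torques, N m; "tcp_pos": TCP position; "orientation": TCP orientation; "contact_force": force on the tool from outside, world axes, zero at the start; "moment": the same for the moment, N m; "width": finger opening in mm; "grasp_force": force on a finger pad.
Only numpy, scipy, OpenCV 4.12 (cv2) and the standard library are available. Lean on these libraries where they do the work, as an engineer would, in place of code of your own. Each camera call takes 0.05 s, during which the arm holds its last target. There are 200 camera calls.

## Working session

There is one attempt and no reset: what is moved stays moved. The work goes in short steps, Python scripts to look and compute and a tool call to move; the robot and the scene stay as the last step left them, time stands still between calls to the robot, and variables do not carry over. Pictures are saved under pics/ and viewed, at most 14 in all, crops included, and the job is handed in when it is done.

Besides the shell and the picture viewer there is one more tool, called as name(argument=value, ...), one argument or row to a line, values as JSON. servo_tool: Moves the arm, as the interface text tells. Its arguments: {"type":"object","properties":{"rows":{"type":"array"},"gripper":{"type":"number"},"force":{"type":"number"}},"required":["rows"]}

```bash
ls; mkdir -p pics
cat > h.py <<'E'
import numpy as np, cv2
from workcell import state, optics
D={}
def ray(c,u,v):
    K=np.array(c["camera_matrix"]);k=c["k1"]
    p=cv2.undistortPoints(np.array([[[u,v]]],float),K,np.array([k,0,0,0,0.])).ravel()
    return np.array([p[0],p[1],1.])
def on_plane(c,u,v,z):
    R=np.array(c["R"]);t=np.array(c["t"]).ravel()
    d=R.T@ray(c,u,v);o=-R.T@t
    return o+d*(z-o[2])/d[2]
def cloud(c):
    h,w=c["z_map"].shape
    uv=np.mgrid[0:h,0:w][::-1].reshape(2,-1).T.astype(float)
    p=cv2.undistortPoints(uv[:,None],np.array(c["camera_matrix"]),np.array([c["k1"],0,0,0,0.])).reshape(-1,2)
    Z=c["z_map"].reshape(-1,1)
    P=(np.hstack([p,np.ones_like(Z)])*Z-np.array(c["t"]).ravel())@np.array(c["R"])
    P[Z[:,0]==0]=np.nan
    return P.reshape(h,w,3)
E
python3 - <<'E'
from h import *
a=optics.read_camera("top");cv2.imwrite("pics/top.png",a["frame"])
P=cloud(a);np.savez("top.npz",P=P,f=a["frame"])
for q,z in [("round_bottle",0),("square_bottle",0),("cone_bottle",0),("round_tin",0),("square_tin",0),("oblong_tin",0),("board",0),("tray",0),("pad",0)]:
    for r in optics.pinpoint("top",q)[:2]:
        print(q,round(r["conf"],2),np.round(r["centre"]),on_plane(a,*r["centre"],8 if z==0 and q not in("board","tray","pad") else 0).round(1))
b=optics.read_camera("scene");cv2.imwrite("pics/scene.png",b["frame"])
s=state();print(s)
E
```

```text
pics
round_bottle 0.73 [301. 231.] [535.  -36.3   8. ]
square_bottle 0.83 [242. 230.] [535.1  80.7   8. ]
square_bottle 0.33 [436. 269.] [ 462.5 -305.8    8. ]
cone_bottle 0.98 [271. 230.] [537.3  22.4   8. ]
round_tin 0.73 [300. 203.] [590.8 -34.1   8. ]
round_tin 0.62 [270. 202.] [592.1  25.7   8. ]
square_tin 0.95 [303. 198.] [600.7 -40.4   8. ]
oblong_tin 0.54 [242. 199.] [597.  80.   8.]
board 0.68 [272. 213.] [570.5  21.9   0. ]
tray 0.93 [115. 275.] [445.8 329.6   0. ]
pad 0.81 [433. 266.] [ 468.3 -302.3    0. ]
{'t': 0.55, 'joint_positions': array([ 1.04038068e+00,  1.23789285e-01,  1.65028216e+00,  1.86798369e-05,
        1.36750854e+00, -8.25908668e-02]), 'qvel': array([ 1.60142390e-04, -5.56339643e-04, -4.08852069e-04, -1.04520927e-04,
       -1.29754186e-03, -7.35803103e-05]), 'effort': array([-7.71445157e-04, -4.17188001e+01, -3.59909356e+01,  7.73984939e-02,
        4.33735584e-02, -2.94192489e-05]), 'tcp_pos': array([281.46763989, 585.8900306 , 292.27371046]), 'orientation': array([ 3.14157853e+00, -1.71882816e-05,  2.69376410e+00]), 'contact_force': array([-0.46204194,  0.2220369 ,  0.2450991 ]), 'moment': array([-0.06304436,  0.00722447, -0.04224646]), 'grasp_force': 0.0, 'width': 95.08911811176428}
```

View pics/top.png

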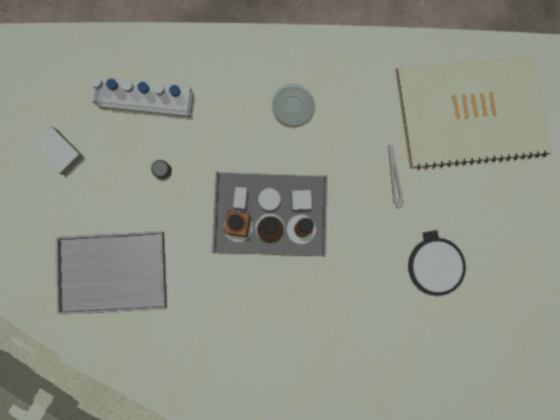

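View pics/scene.png

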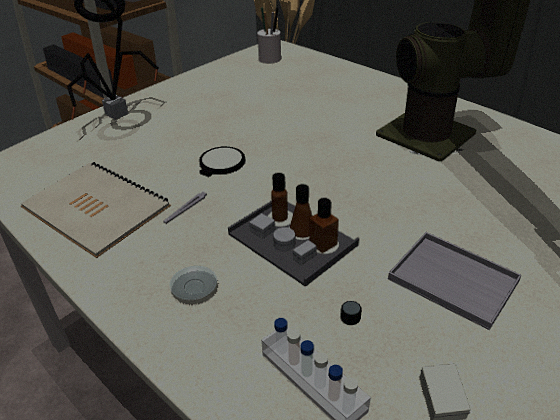

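Run:
```python
from h import *
P=np.load("top.npz")["P"]
def blob(zlo,zhi,box):
    m=((P[...,2]>zlo)&(P[...,2]<zhi)&(P[...,0]>box[0])&(P[...,0]<box[1])&(P[...,1]>box[2])&(P[...,1]<box[3])).astype(np.uint8)
    n,l,s,c=cv2.connectedComponentsWithStats(m)
    for i in range(1,n):
        if s[i,4]>8:
            q=P[l==i];r=cv2.minAreaRect(q[:,:2].astype(np.float32))
            print(s[i,4],'mean',q.mean(0).round(1),'rect',np.round(r[0],1),np.round(r[1],1),round(r[2],1))
print('caps');blob(108,125,(450,700,-150,200))
print('tins');blob(26,42,(560,680,-150,200))
print('pad');blob(6,20,(350,600,-420,-200))
print('tray');blob(11,30,(300,600,180,480))
print('lips');blob(14,26,(450,700,-150,200))
```

```text
caps
174 mean [544.5  85.2 116.3] rect [544.9  85.3] [24.4 24. ] 67.7
158 mean [539.8 -38.1 116. ] rect [539.8 -38. ] [23.5 23.3] 44.4
167 mean [538.3  23.8 116.3] rect [538.2  23.7] [24.5 22.6] 0.5
tins
276 mean [598.2  82.8  34.2] rect [598.3  83. ] [24.5 41.9] 83.5
406 mean [595.3  26.5  34.3] rect [595.4  26.3] [42.6 40.6] 0.7
370 mean [595.2 -35.   34.2] rect [595.5 -35.2] [38.1 36.1] 3.5
pad
2728 mean [ 469.4 -306.2   12. ] rect [ 468.  -306.5] [116.2 116.4] 55.0
tray
978 mean [450.1 339.9  17.6] rect [450.4 336.5] [151.6 212.3] 3.8
lips
239 mean [571.8 131.7  20.3] rect [571.6 132. ] [  5.5 159.1] 88.7
233 mean [565.9 -80.7  19.6] rect [566.9 -80.9] [  5.7 157.7] 88.5
13 mean [580.9 -20.1  19.8] rect [581.4 -20. ] [17.9  6.9] 35.4
10 mean [558.7  37.6  21.2] rect [558.3  38.5] [ 3.1 20.9] 33.6
86 mean [529.5  23.   20.7] rect [535.6  22.5] [46.  52.3] 29.9
```

The top view shows the tray on the left at (111,272) and the pad on the right at (437,266). On the board at (270,214), the front row from left to right is square (236,223), cone (270,229) and round (304,228). Behind them are the oblong, round (269,199) and square tins. I'll go above the board with the fingers closing along x.

servo_tool(
  rows=[
    [[0.026,-0.036,0.006,0,0,-6.56],[0.026,-0.036,0.006,0,0,-6.56],[0.026,-0.036,0.006,0,0,-6.56],[0.026,-0.036,0.006,0,0,-6.56],[0.026,-0.036,0.006,0,0,-6.56],[0.026,-0.036,0.006,0,0,-6.56],[0.026,-0.036,0.006,0,0,-6.56],[0.026,-0.036,0.006,0,0,-6.56],[0.026,-0.036,0.006,0,0,-6.56],[0.026,-0.036,0.006,0,0,-6.56]],
  ],
)

```text
t: 1.55
tcp_pos: [542.3, 224.2, 352.8]
orientation: [3.141, -0.0, 1.544]
contact_force: [0.0, -0.1, -0.1]
width: 95.0
grasp_force: 0.0
```

servo_tool(
  rows=[
    [[0,-0.04,0,0,0,0],[0,-0.04,0,0,0,0],[0,-0.04,0,0,0,0],[0,-0.04,0,0,0,0],[0,-0.04,0,0,0,0],[0,0,0,0,0,0],[0,0,0,0,0,0],[0,0,0,0,0,0],[0,0,0,0,0,0],[0,0,0,0,0,0]],
  ],
  gripper=0.6,
  force=20,
)

```text
t: 2.55
tcp_pos: [541.5, 27.0, 352.2]
orientation: [-3.142, -0.0, 1.551]
contact_force: [-0.0, -0.2, 0.6]
width: 56.9
grasp_force: 0.0
```

Run:
```python
from h import *
a=optics.read_camera("wrist");cv2.imwrite("pics/w1.png",a["frame"])
P=cloud(a)
R=np.array(a["R"]);print('cam',(-R.T@np.array(a["t"]).ravel()).round(0))
def blob(zlo,zhi,box):
    m=((P[...,2]>zlo)&(P[...,2]<zhi)&(P[...,0]>box[0])&(P[...,0]<box[1])&(P[...,1]>box[2])&(P[...,1]<box[3])).astype(np.uint8)
    n,l,s,c=cv2.connectedComponentsWithStats(m)
    for i in range(1,n):
        if s[i,4]>60:
            q=P[l==i];r=cv2.minAreaRect(q[:,:2].astype(np.float32))
            print(s[i,4],'mean',q.mean(0).round(1),'rect',np.round(r[0],1),np.round(r[1],1),round(r[2],1))
print('caps');blob(112,125,(450,700,-150,200))
print('tins');blob(30,42,(560,680,-150,200))
print('lips');blob(14,26,(450,700,-150,200))
s=state();print(s["t"],s["tcp_pos"],s["orientation"],s["width"])
```

```text
cam [543. 110. 444.]
caps
683 mean [543.7  84.1 115.5] rect [544.   83.9] [23.9 25.1] 87.9
601 mean [537.2  23.4 115.3] rect [537.4  23.1] [24.9 25.2] 37.3
521 mean [538.9 -39.3 115.3] rect [538.9 -40. ] [24.8 24. ] 89.0
tins
899 mean [596.6  81.5  33.4] rect [596.9  81.3] [24.2 42.5] 84.8
1181 mean [594.2  26.1  33.3] rect [594.5  25.7] [43.2 42.8] 14.3
1012 mean [593.9 -36.1  33.2] rect [594.1 -37. ] [38.1 38.3] 3.5
lips
775 mean [569.3 130.5  19.1] rect [571.2 130.5] [  5.2 158.5] 88.9
244 mean [537.9  37.9  20. ] rect [537.9  30.1] [38.8 52.5] 83.6
95 mean [592.6 -18.4  20. ] rect [593.  -19.5] [38.7  3.8] 4.5
79 mean [539.5 -26.4  20. ] rect [539.5 -28.5] [10.7 31. ] 86.6
142 mean [503.5 -81.6  18.3] rect [503.5 -82.1] [ 4.8 35.1] 89.3
250 mean [582.4 -83.8  18.4] rect [582.3 -84.4] [ 6.2 56.2] 88.6
63 mean [638.3 -84.7  18.2] rect [636.5 -85.3] [17.3  5.8] 0.3
2.6 [541.44938904  26.82343809 352.2312116 ] [-3.14147471e+00 -4.61127019e-05  1.55045056e+00] 57.03772869604893
```

View pics/w1.png

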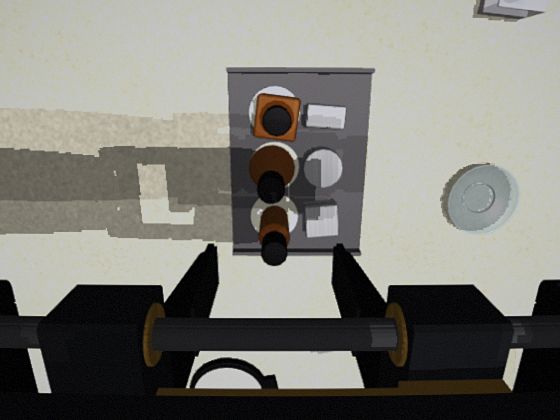

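The wrist view agrees with the top view to within about 1 mm: square bottle (276,115), cone (270,170), round (274,230), round tin (322,167). The square bottle goes first.

servo_tool(
  rows=[
    [[0.001,0.019,-0.02,0,0,0],[0.001,0.019,-0.02,0,0,0],[0.001,0.0195,-0.02,0,0,0],[0,0,-0.03,0,0,0],[0,0,-0.03,0,0,0],[0,0,-0.03,0,0,0],[0,0,-0.025,0,0,0],[0,0,-0.01,0,0,0],[0,0,-0.004,0,0,0],[0,0,0,0,0,0]],
  ],
)

```text
t: 3.6
tcp_pos: [544.8, 83.6, 163.7]
orientation: [3.141, -0.0, 1.549]
contact_force: [0.6, -0.3, 0.3]
width: 57.1
grasp_force: 0.0
```

servo_tool(
  rows=[
    [[0,0,0,0,0,0],[0,0,0,0,0,0],[0,0,0,0,0,0],[0,0,0,0,0,0],[0,0,0,0,0,0],[0,0,0,0,0,0],[0,0,0,0,0,0],[0,0,0,0,0,0],[0,0,0,0,0,0],[0,0,0,0,0,0]],
  ],
  gripper=0.1,
  force=20,
)

```text
t: 4.6
tcp_pos: [544.7, 83.4, 163.7]
orientation: [3.141, -0.0, 1.549]
contact_force: [0.0, -1.0, 4.0]
width: 25.8
grasp_force: 20.0
```

servo_tool(
  rows=[
    [[0,0,0.01,0,0,0],[0,0,0.02,0,0,0],[0,0,0.02,0,0,0],[-0.01,0.03,0,0,0,0],[-0.014,0.047,0,0,0,0],[-0.014,0.047,0,0,0,0],[-0.014,0.047,0,0,0,0],[-0.014,0.047,0,0,0,0],[-0.014,0.047,0,0,0,0],[-0.014,0.047,0,0,0,0]],
  ],
)

```text
t: 5.6
tcp_pos: [449.3, 397.0, 213.1]
orientation: [-3.141, 0.0, 1.549]
contact_force: [1.0, -0.5, -1.1]
width: 25.6
grasp_force: 20.0
```

servo_tool(
  rows=[
    [[0,0,0,0,0,0],[0,0,-0.01,0,0,0],[0,0,-0.02,0,0,0],[0,0,-0.01,0,0,0],[0,0,-0.006,0,0,0],[0,0,-0.003,0,0,0],[0,0,-0.003,0,0,0],[0,0,-0.0015,0,0,0],[0,0,0,0,0,0],[0,0,0,0,0,0]],
  ],
)

```text
t: 6.6
tcp_pos: [450.7, 395.5, 160.3]
orientation: [3.141, -0.001, 1.549]
contact_force: [-0.4, -0.0, -1.4]
width: 25.7
grasp_force: 20.0
```

servo_tool(
  rows=[
    [[0,0,0,0,0,0],[0,0,0,0,0,0],[0,0,0,0,0,0],[0,0,0,0,0,0],[0,0,0.02,0,0,0],[0,0,0.03,0,0,0],[0,0,0,0,0,0],[0.01,-0.04,0,0,0,0],[0.01,-0.04,0,0,0,0],[0.01,-0.04,0,0,0,0]],
  ],
  gripper=0.6,
)

```text
t: 7.6
tcp_pos: [480.3, 274.2, 209.1]
orientation: [-3.141, 0.0, 1.55]
contact_force: [0.4, -0.9, -0.0]
width: 57.2
grasp_force: 0.0
```

servo_tool(
  rows=[
    [[0.01,-0.045,0,0,0,0],[0.01,-0.045,0,0,0,0],[0.01,-0.045,0,0,0,0],[0.01,-0.045,0,0,0,0],[0.01,-0.045,0,0,0,0],[0.0073,-0.0269,0,0,0,0],[0,0,-0.02,0,0,0],[0,0,-0.02,0,0,0],[0,0,-0.007,0,0,0],[0,0,0,0,0,0]],
  ],
)

```text
t: 8.6
tcp_pos: [536.7, 23.6, 160.9]
orientation: [-3.138, -0.0, 1.549]
contact_force: [0.1, -0.1, -1.1]
width: 57.0
grasp_force: 0.0
```

servo_tool(
  rows=[
    [[0,0,0,0,0,0],[0,0,0,0,0,0],[0,0,0,0,0,0],[0,0,0,0,0,0],[0,0,0,0,0,0],[0,0,0,0,0,0],[0,0,0,0,0,0],[0,0,0,0,0,0],[0,0,0,0,0,0],[0,0,0,0,0,0]],
  ],
  gripper=0.1,
  force=20,
)

```text
t: 9.6
tcp_pos: [538.0, 23.5, 163.2]
orientation: [3.141, -0.0, 1.549]
contact_force: [-0.9, 0.3, 5.4]
width: 25.7
grasp_force: 20.0
```

servo_tool(
  rows=[
    [[0,0,0.01,0,0,0],[0,0,0.02,0,0,0],[0,0,0.02,0,0,0],[-0.01,0.03,0,0,0,0],[-0.014,0.047,0,0,0,0],[-0.014,0.047,0,0,0,0],[-0.014,0.047,0,0,0,0],[-0.014,0.047,0,0,0,0],[-0.014,0.047,0,0,0,0],[-0.014,0.047,0,0,0,0]],
  ],
)

```text
t: 10.6
tcp_pos: [442.6, 337.0, 212.5]
orientation: [-3.141, 0.001, 1.549]
contact_force: [1.0, 0.5, -2.0]
width: 25.4
grasp_force: 20.0
```

servo_tool(
  rows=[
    [[0,0,0,0,0,0],[0,0,-0.01,0,0,0],[0,0,-0.02,0,0,0],[0,0,-0.01,0,0,0],[0,0,-0.006,0,0,0],[0,0,-0.003,0,0,0],[0,0,-0.003,0,0,0],[0,0,-0.0015,0,0,0],[0,0,0,0,0,0],[0,0,0,0,0,0]],
  ],
)

```text
t: 11.6
tcp_pos: [444.0, 335.6, 159.8]
orientation: [3.141, -0.0, 1.549]
contact_force: [-0.1, 0.0, -2.0]
width: 25.3
grasp_force: 20.0
```

servo_tool(
  rows=[
    [[0,0,0,0,0,0],[0,0,0,0,0,0],[0,0,0,0,0,0],[0,0,0,0,0,0],[0,0,0.02,0,0,0],[0,0,0.03,0,0,0],[0,0,0,0,0,0],[0.01,-0.04,0,0,0,0],[0.01,-0.04,0,0,0,0],[0.01,-0.04,0,0,0,0]],
  ],
  gripper=0.6,
)

```text
t: 12.6
tcp_pos: [473.6, 214.4, 208.6]
orientation: [-3.141, 0.0, 1.55]
contact_force: [1.7, -1.5, -0.2]
width: 57.1
grasp_force: 0.0
```

servo_tool(
  rows=[
    [[0.011,-0.045,0,0,0,0],[0.011,-0.045,0,0,0,0],[0.011,-0.045,0,0,0,0],[0.011,-0.045,0,0,0,0],[0.011,-0.045,0,0,0,0],[0.0103,-0.0294,0,0,0,0],[0,0,-0.02,0,0,0],[0,0,-0.02,0,0,0],[0,0,-0.007,0,0,0],[0,0,0,0,0,0]],
  ],
)

```text
t: 13.6
tcp_pos: [538.0, -38.7, 160.3]
orientation: [-3.138, -0.001, 1.549]
contact_force: [-0.3, -0.5, 1.2]
width: 57.3
grasp_force: 0.0
```

servo_tool(
  rows=[
    [[0,0,0,0,0,0],[0,0,0,0,0,0],[0,0,0,0,0,0],[0,0,0,0,0,0],[0,0,0,0,0,0],[0,0,0,0,0,0],[0,0,0,0,0,0],[0,0,0,0,0,0],[0,0,0,0,0,0],[0,0,0,0,0,0]],
  ],
  gripper=0.1,
  force=20,
)

```text
t: 14.6
tcp_pos: [539.3, -38.9, 162.8]
orientation: [3.141, 0.0, 1.549]
contact_force: [-1.4, 0.2, 6.2]
width: 25.5
grasp_force: 20.0
```

servo_tool(
  rows=[
    [[0,0,0.01,0,0,0],[0,0,0.02,0,0,0],[0,0,0.02,0,0,0],[-0.01,0.03,0,0,0,0],[-0.014,0.047,0,0,0,0],[-0.014,0.047,0,0,0,0],[-0.014,0.047,0,0,0,0],[-0.014,0.047,0,0,0,0],[-0.014,0.047,0,0,0,0],[-0.014,0.047,0,0,0,0]],
  ],
)

```text
t: 15.6
tcp_pos: [443.7, 274.6, 211.9]
orientation: [-3.141, 0.0, 1.549]
contact_force: [0.8, -0.4, -1.2]
width: 25.5
grasp_force: 20.0
```

servo_tool(
  rows=[
    [[0,0,0,0,0,0],[0,0,-0.01,0,0,0],[0,0,-0.02,0,0,0],[0,0,-0.01,0,0,0],[0,0,-0.006,0,0,0],[0,0,-0.003,0,0,0],[0,0,-0.003,0,0,0],[0,0,-0.0015,0,0,0],[0,0,0,0,0,0],[0,0,0,0,0,0]],
  ],
)

```text
t: 16.6
tcp_pos: [445.3, 273.2, 159.2]
orientation: [3.141, -0.0, 1.549]
contact_force: [0.3, -0.3, -2.4]
width: 25.6
grasp_force: 20.0
```

servo_tool(
  rows=[
    [[0,0,0,0,0,0],[0,0,0,0,0,0],[0,0,0,0,0,0],[0,0,0,0,0,0],[0,0,0.02,0,0,0],[0,0,0.03,0,0,0],[0,0,0.04,0,0,0],[0.02,-0.04,0.03,0,0,0],[0.02,-0.04,0.03,0,0,0],[0.02,-0.04,0,0,0,0]],
  ],
  gripper=0.9,
)

```text
t: 17.6
tcp_pos: [504.3, 158.4, 310.3]
orientation: [3.132, -0.002, 1.551]
contact_force: [0.3, -0.6, 0.0]
width: 85.5
grasp_force: 0.0
```

servo_tool(
  rows=[
    [[0.0225,-0.03,0,0,0,0],[0.0225,-0.03,0,0,0,0],[0.0225,-0.03,0,0,0,0],[0.022,-0.037,0,0,0,0],[0,0,0,0,0,0],[0,0,0,0,0,0],[0,0,0,0,0,0],[0,0,0,0,0,0],[0,0,0,0,0,0],[0,0,0,0,0,0]],
  ],
)

```text
t: 18.6
tcp_pos: [591.4, 32.5, 304.6]
orientation: [3.141, -0.0, 1.55]
contact_force: [0.2, 0.4, 0.7]
width: 85.6
grasp_force: 0.0
```

```bash
cat >> h.py <<'E'
def blob(P,zlo,zhi,box,mn=60):
    m=((P[...,2]>zlo)&(P[...,2]<zhi)&(P[...,0]>box[0])&(P[...,0]<box[1])&(P[...,1]>box[2])&(P[...,1]<box[3])).astype(np.uint8)
    n,l,s,c=cv2.connectedComponentsWithStats(m)
    for i in range(1,n):
        if s[i,4]>mn:
            q=P[l==i];r=cv2.minAreaRect(q[:,:2].astype(np.float32))
            print(s[i,4],'mean',q.mean(0).round(1),'rect',np.round(r[0],1),np.round(r[1],1),round(r[2],1))
E
python3 - <<'E'
from h import *
a=optics.read_camera("wrist");P=cloud(a);cv2.imwrite("pics/w2.png",a["frame"])
print('tins');blob(P,30,42,(560,680,-150,200))
a=optics.read_camera("top");P=cloud(a)
print('tray caps');blob(P,104,125,(380,520,200,450))
print(state()["tcp_pos"])
E
```

```text
tins
1067 mean [596.8  81.9  33.5] rect [596.8  81.6] [23.2 42.1] 84.7
1448 mean [594.5  26.1  33.4] rect [594.6  25.7] [42.9 42.2] 88.4
1222 mean [594.2 -36.2  33.3] rect [594.2 -36.9] [37.9 38.2] 3.6
tray caps
185 mean [451.2 398.1 112.6] rect [451.  399.4] [24.3 23.8] 65.8
192 mean [444.2 336.5 112.2] rect [444.1 338. ] [22.5 26.5] 0.7
194 mean [445.6 273.3 112.3] rect [445.9 273.9] [24.1 25.5] 1.1
[591.52388879  32.31047797 304.59584739]
```

View pics/w2.png

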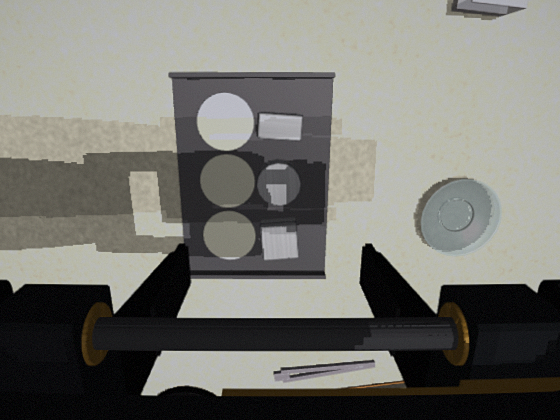

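The board's front row is clear and the round tin stands at (278,185). All three bottles are upright in the tray. I'll descend on the tin.

servo_tool(
  rows=[
    [[0.003,-0.006,-0.02,0,0,0],[0,0,-0.03,0,0,0],[0,0,-0.035,0,0,0],[0,0,-0.035,0,0,0],[0,0,-0.035,0,0,0],[0,0,-0.025,0,0,0],[0,0,-0.015,0,0,0],[0,0,-0.008,0,0,0],[0,0,-0.005,0,0,0],[0,0,-0.004,0,0,0]],
  ],
)

```text
t: 19.7
tcp_pos: [595.7, 25.8, 93.5]
orientation: [3.139, 0.0, 1.549]
contact_force: [0.3, 0.7, 1.1]
width: 85.2
grasp_force: 0.0
```

servo_tool(
  rows=[
    [[0,0,-0.003,0,0,0],[0,0,0,0,0,0],[0,0,0,0,0,0],[0,0,0,0,0,0],[0,0,0,0,0,0],[0,0,0,0,0,0],[0,0,0,0,0,0],[0,0,0,0,0,0],[0,0,0,0,0,0],[0,0,0,0,0,0]],
  ],
  gripper=0.3,
  force=20,
)

```text
t: 20.7
tcp_pos: [594.8, 25.8, 89.7]
orientation: [3.141, -0.0, 1.549]
contact_force: [-0.4, 0.3, 2.6]
width: 43.7
grasp_force: 20.0
```

servo_tool(
  rows=[
    [[0,0,0.01,0,0,0],[0,0,0.03,0,0,0],[0,0,0.04,0,0,0],[-0.01,-0.03,0.02,0,0,0],[-0.012,-0.04,0,0,0,0],[-0.012,-0.04,0,0,0,0],[-0.012,-0.04,0,0,0,0],[-0.012,-0.04,0,0,0,0],[-0.012,-0.04,0,0,0,0],[-0.012,-0.04,0,0,0,0]],
  ],
)

```text
t: 21.7
tcp_pos: [511.8, -245.6, 189.9]
orientation: [3.141, 0.0, 1.549]
contact_force: [-0.0, 0.0, -0.9]
width: 43.8
grasp_force: 20.0
```

servo_tool(
  rows=[
    [[-0.015,-0.035,0.02,0,0,0],[-0.015,-0.035,0.02,0,0,0],[-0.014,-0.035,0.02,0,0,0],[0,-0.035,0,0,0,0],[0,-0.006,0,0,0,0],[0,0,0,0,0,0],[0,0,0,0,0,0],[0,0,0,0,0,0],[0,0,0,0,0,0],[0,0,0,0,0,0]],
  ],
)

```text
t: 22.7
tcp_pos: [468.9, -389.3, 249.3]
orientation: [-3.141, -0.0, 1.55]
contact_force: [0.4, -0.2, -0.8]
width: 43.8
grasp_force: 20.0
```

Run:
```python
from h import *
a=optics.read_camera("wrist");P=cloud(a);cv2.imwrite("pics/w3.png",a["frame"])
blob(P,8,18,(350,600,-420,-200))
g=cv2.cvtColor(a["frame"],cv2.COLOR_BGR2GRAY)
m=(P[...,2]>8)&(P[...,2]<18)&(abs(P[...,0]-469)<75)&(abs(P[...,1]+306)<75)
d=(m&(g>110)).astype(np.uint8)
n,l,s,c=cv2.connectedComponentsWithStats(d);i=1+s[1:,4].argmax()
q=P[l==i][:,:2].astype(np.float32);print('white circle',s[i],cv2.minEnclosingCircle(q))
q=P[m][:,:2].astype(np.float32);print('pad circle',cv2.minEnclosingCircle(q))
print(state())
```

```text
15437 mean [ 469.3 -308.1   11.9] rect [ 468.3 -309. ] [119.2 115.3] 52.4
white circle [  212    32   118   123 11301] ((466.53863525390625, -310.8011474609375), 50.216915130615234)
pad circle ((474.0915222167969, -309.1380920410156), 65.35311126708984)
{'t': 22.75, 'joint_positions': array([-7.81230283e-01,  6.61919041e-02,  1.78538816e+00,  8.42812320e-06,
        1.29024093e+00, -7.60265548e-01]), 'qvel': array([-4.32884685e-03,  6.35941400e-04, -4.56987648e-03, -6.57254193e-04,
       -1.60744408e-04,  4.97973829e-05]), 'effort': array([ 3.58516944e-02, -3.86865985e+01, -3.55470371e+01,  3.46458808e-02,
        8.63541593e-02,  5.55017486e-04]), 'tcp_pos': array([ 468.89555337, -389.51282628,  249.40835343]), 'orientation': array([-3.14143277e+00, -1.63220807e-04,  1.54982924e+00]), 'contact_force': array([-8.35687965e-04,  6.25879433e-01, -8.64476882e-01]), 'moment': array([-0.05089873,  0.09445931,  0.00540664]), 'grasp_force': 19.999869167804718, 'width': 43.44147664806567}
```

View pics/w3.png

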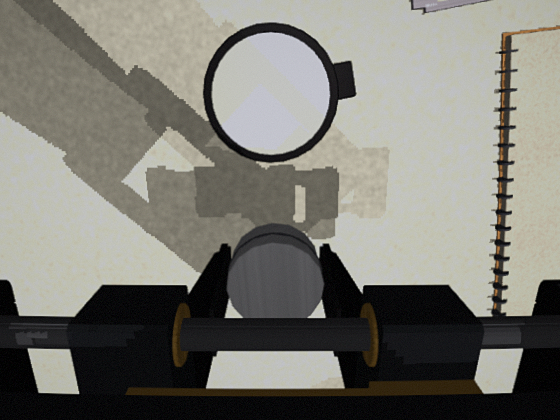

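Run:
```python
from h import *
def fit(a,lo):
    g=cv2.cvtColor(a["frame"],cv2.COLOR_BGR2GRAY)
    P=cloud(a); near=(abs(P[...,0]-469)<75)&(abs(P[...,1]+307)<75)
    dk=((g<70)&near).astype(np.uint8)   # black rim
    n,l,s,c=cv2.connectedComponentsWithStats(dk);i=1+s[1:,4].argmax()
    cs,h=cv2.findContours((l==i).astype(np.uint8),cv2.RETR_CCOMP,cv2.CHAIN_APPROX_NONE)
    inner=[k for k,hh in zip(cs,h[0]) if hh[3]>=0]; k=max(inner,key=len).reshape(-1,2)
    q=np.array([on_plane(a,*p,12)[:2] for p in k])
    A=np.c_[2*q,np.ones(len(q))];x=np.linalg.lstsq(A,(q**2).sum(1),rcond=None)[0]
    r=np.sqrt(x[2]+x[0]**2+x[1]**2);print(len(q),x[:2].round(1),r.round(1),np.std(np.hypot(*(q-x[:2]).T)).round(2))
fit(optics.read_camera("wrist"),0)
fit(optics.read_camera("top"),0)
```

```text
407 [ 464.6 -601.2] 65.4 23.91
82 [ 467.3 -492.6] 26.6 3.84
```

Run:
```python
from h import *
a=optics.read_camera("wrist")
g=cv2.cvtColor(a["frame"],cv2.COLOR_BGR2GRAY)
P=cloud(a); near=(abs(P[...,0]-469)<75)&(abs(P[...,1]+307)<75)&(P[...,2]<20)
print(np.percentile(g[near],[2,10,20,50]))
for thr in (60,90):
    dk=((g<thr)&near).astype(np.uint8)
    n,l,s,c=cv2.connectedComponentsWithStats(dk);i=1+s[1:,4].argmax();print(s[i])
    cs,h=cv2.findContours((l==i).astype(np.uint8),cv2.RETR_CCOMP,cv2.CHAIN_APPROX_NONE)
    k=max([k for k,hh in zip(cs,h[0]) if hh[3]>=0],key=len).reshape(-1,2)
    q=np.array([on_plane(a,*p,12)[:2] for p in k])
    x=np.linalg.lstsq(np.c_[2*q,np.ones(len(q))],(q**2).sum(1),rcond=None)[0]
    r=np.sqrt(x[2]+x[0]**2+x[1]**2);print(len(q),x[:2].round(1),r.round(1),np.std(np.hypot(*(q-x[:2]).T)).round(2))
```

```text
[ 17.  30. 102. 188.]
[ 203   22  153  140 3817]
347 [ 466.6 -310.9] 50.8 0.25
[ 203   22  153  140 4068]
346 [ 466.7 -310.8] 50.5 0.25
```

servo_tool(
  rows=[
    [[-0.0016,0.02,-0.02,0,0,0],[0,0.03,-0.03,0,0,0],[0,0.02,-0.03,0,0,0],[0,0.01,-0.03,0,0,0],[0,0.0005,-0.02,0,0,0],[0,0,-0.01,0,0,0],[0,0,-0.006,0,0,0],[0,0,-0.005,0,0,0],[0,0,-0.003,0,0,0],[0,0,0,0,0,0]],
  ],
)

```text
t: 23.9
tcp_pos: [467.3, -310.1, 95.9]
orientation: [3.141, 0.0, 1.549]
contact_force: [-1.0, 0.2, -0.6]
width: 43.8
grasp_force: 20.0
```

servo_tool(
  rows=[
    [[0,0,-0.0008,0,0,0],[0,0,-0.0003,0,0,0],[0,0,0,0,0,0],[0,0,0,0,0,0],[0,0,0,0,0,0],[0,0,0,0,0,0],[0,0,0,0,0,0],[0,0,0,0,0,0],[0,0,0,0,0,0],[0,0,0,0,0,0]],
  ],
)

```text
t: 24.9
tcp_pos: [467.1, -309.7, 94.3]
orientation: [-3.142, -0.0, 1.549]
contact_force: [0.3, -0.2, -0.2]
width: 43.6
grasp_force: 20.0
```

servo_tool(
  rows=[
    [[0,0,-0.0005,0,0,0],[0,0,0,0,0,0],[0,0,0,0,0,0],[0,0,0,0,0,0],[0,0,0,0,0,0],[0,0,0.02,0,0,0],[0,0,0.04,0,0,0],[0,-0.02,0.04,0,0,0],[0,-0.03,0.04,0,0,0],[0,-0.03,0.02,0,0,0]],
  ],
  gripper=0.75,
)

```text
t: 25.9
tcp_pos: [468.2, -391.2, 258.9]
orientation: [3.137, 0.005, 1.55]
contact_force: [1.4, 0.2, 0.6]
width: 71.0
grasp_force: 0.0
```

servo_tool(
  rows=[
    [[0,0,0,0,0,0],[0,0,0,0,0,0],[0,0,0,0,0,0],[0,0,0,0,0,0],[0,0,0,0,0,0],[0,0,0,0,0,0],[0,0,0,0,0,0],[0,0,0,0,0,0],[0,0,0,0,0,0],[0,0,0,0,0,0]],
  ],
)

```text
t: 26.9
tcp_pos: [467.1, -389.7, 253.9]
orientation: [3.142, 0.0, 1.549]
contact_force: [-0.3, 0.3, -0.6]
width: 71.4
grasp_force: 0.0
```

Run:
```python
from h import *
for cam in ("wrist","top"):
    a=optics.read_camera(cam);P=cloud(a);cv2.imwrite("pics/p_%s.png"%cam,a["frame"])
    print(cam);blob(P,34,44,(400,540,-380,-240),20)
    if cam=="top": blob(P,8,18,(350,600,-420,-200)); continue
    g=cv2.cvtColor(a["frame"],cv2.COLOR_BGR2GRAY)
    near=(abs(P[...,0]-469)<75)&(abs(P[...,1]+307)<75)&(P[...,2]<20)
    dk=((g<70)&near).astype(np.uint8)
    n,l,s,c=cv2.connectedComponentsWithStats(dk);i=1+s[1:,4].argmax();print(s[i])
    cs,h=cv2.findContours((l==i).astype(np.uint8),cv2.RETR_CCOMP,cv2.CHAIN_APPROX_NONE)
    k=max([k for k,hh in zip(cs,h[0]) if hh[3]>=0],key=len).reshape(-1,2)
    q=np.array([on_plane(a,*p,12)[:2] for p in k])
    x=np.linalg.lstsq(np.c_[2*q,np.ones(len(q))],(q**2).sum(1),rcond=None)[0]
    r=np.sqrt(x[2]+x[0]**2+x[1]**2);print(len(q),x[:2].round(1),r.round(1),np.std(np.hypot(*(q-x[:2]).T)).round(2))
print(state()["tcp_pos"])
```

```text
wrist
2451 mean [ 466.8 -310.4   37.5] rect [ 466.8 -310.7] [43.5 43.1] 59.4
[ 206   23  151  138 3881]
342 [ 466.7 -310.8] 50.6 0.26
top
412 mean [ 467.6 -307.1   37.6] rect [ 468.  -307.6] [44.5 42.4] 89.7
2207 mean [ 469.5 -304.9   12. ] rect [ 468.5 -308.5] [114.6 119. ] 57.9
[ 467.10205891 -389.72654601  253.9162707 ]
```

View pics/p_wrist.png

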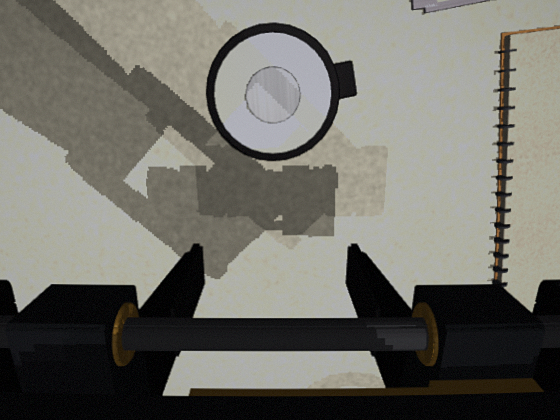

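The tin at (273,95) is concentric with the pad to within 1 mm. The bottles go back last-in first-out, so the round one goes first.

servo_tool(
  rows=[
    [[-0.0014,0.03,0,0,0,0],[-0.0014,0.04,0,0,0,0],[-0.0014,0.04,0,0,0,0],[-0.0014,0.04,0,0,0,0],[-0.0014,0.04,0,0,0,0],[-0.0014,0.04,0,0,0,0],[-0.0014,0.04,0,0,0,0],[-0.0014,0.04,0,0,0,0],[-0.0014,0.04,0,0,0,0],[-0.0014,0.04,0,0,0,0]],
  ],
  gripper=0.6,
)

```text
t: 28.0
tcp_pos: [452.8, 1.8, 254.2]
orientation: [3.141, 0.0, 1.548]
contact_force: [1.4, -0.2, 0.2]
width: 57.2
grasp_force: 0.0
```

servo_tool(
  rows=[
    [[-0.0014,0.045,0,0,0,0],[-0.0014,0.045,0,0,0,0],[-0.0014,0.045,0,0,0,0],[-0.0014,0.045,0,0,0,0],[-0.0014,0.045,0,0,0,0],[-0.001,0.035,0,0,0,0],[0,0.013,0,0,0,0],[0,0,-0.01,0,0,0],[0,0,0,0,0,0],[0,0,0,0,0,0]],
  ],
)

```text
t: 29.0
tcp_pos: [445.0, 271.8, 242.9]
orientation: [-3.14, 0.001, 1.547]
contact_force: [0.1, 0.2, 0.1]
width: 56.8
grasp_force: 0.0
```

servo_tool(
  rows=[
    [[0,0,-0.01,0,0,0],[0,0,-0.02,0,0,0],[0,0,-0.02,0,0,0],[0,0,-0.014,0,0,0],[0,0,-0.01,0,0,0],[0,0,-0.006,0,0,0],[0,0,-0.003,0,0,0],[0,0,0,0,0,0],[0,0,0,0,0,0],[0,0,0,0,0,0]],
  ],
)

```text
t: 30.0
tcp_pos: [445.5, 273.6, 161.7]
orientation: [3.14, -0.001, 1.549]
contact_force: [0.4, 0.4, -0.0]
width: 57.1
grasp_force: 0.0
```

servo_tool(
  rows=[
    [[-0.0002,-0.0004,-0.0024,0,0,0],[0,0,0,0,0,0],[0,0,0,0,0,0],[0,0,0,0,0,0],[0,0,0,0,0,0],[0,0,0,0,0,0],[0,0,0,0,0,0],[0,0,0,0,0,0],[0,0,0,0,0,0],[0,0,0,0,0,0]],
  ],
  gripper=0.1,
  force=20,
)

```text
t: 31.0
tcp_pos: [444.9, 272.9, 158.5]
orientation: [3.142, -0.0, 1.549]
contact_force: [-0.2, -0.0, -0.0]
width: 25.6
grasp_force: 20.0
```

servo_tool(
  rows=[
    [[0,0,0.01,0,0,0],[0,0,0.02,0,0,0],[0,0,0.024,0,0,0],[0.01,-0.03,0,0,0,0],[0.014,-0.047,0,0,0,0],[0.014,-0.047,0,0,0,0],[0.014,-0.047,0,0,0,0],[0.014,-0.047,0,0,0,0],[0.014,-0.047,0,0,0,0],[0.014,-0.047,0,0,0,0]],
  ],
)

```text
t: 32.0
tcp_pos: [539.1, -41.1, 213.1]
orientation: [3.141, -0.0, 1.549]
contact_force: [0.8, 0.2, -2.3]
width: 25.3
grasp_force: 20.0
```

servo_tool(
  rows=[
    [[0,0,0,0,0,0],[0,0,-0.01,0,0,0],[0,0,-0.015,0,0,0],[0,0,-0.01,0,0,0],[0,0,-0.006,0,0,0],[0,0,-0.003,0,0,0],[0,0,-0.002,0,0,0],[0,0,0,0,0,0],[0,0,0,0,0,0],[0,0,0,0,0,0]],
  ],
)

```text
t: 33.0
tcp_pos: [539.2, -39.1, 167.0]
orientation: [3.141, 0.0, 1.549]
contact_force: [-0.5, -0.7, -1.6]
width: 25.5
grasp_force: 20.0
```

servo_tool(
  rows=[
    [[0,0,-0.002,0,0,0],[0,0,-0.001,0,0,0],[0,0,-0.001,0,0,0],[0,0,-0.0003,0,0,0],[0,0,0,0,0,0],[0,0,0,0,0,0],[0,0,0,0,0,0],[0,0,0,0,0,0],[0,0,0,0,0,0],[0,0,0,0,0,0]],
  ],
)

```text
t: 34.0
tcp_pos: [539.0, -39.1, 162.5]
orientation: [3.141, 0.0, 1.549]
contact_force: [-2.7, 0.3, 4.5]
width: 25.6
grasp_force: 20.0
```

servo_tool(
  rows=[
    [[0,0,0,0,0,0],[0,0,0,0,0,0],[0,0,0,0,0,0],[0,0,0,0,0,0],[0,0,0.02,0,0,0],[0,0,0.03,0,0,0],[0,0,0,0,0,0],[-0.01,0.04,0,0,0,0],[-0.01,0.04,0,0,0,0],[-0.01,0.04,0,0,0,0]],
  ],
  gripper=0.6,
)

```text
t: 35.0
tcp_pos: [508.2, 81.9, 211.3]
orientation: [-3.141, -0.0, 1.548]
contact_force: [-0.5, 0.3, 0.2]
width: 57.4
grasp_force: 0.0
```

servo_tool(
  rows=[
    [[-0.011,0.045,0,0,0,0],[-0.011,0.045,0,0,0,0],[-0.011,0.045,0,0,0,0],[-0.011,0.045,0,0,0,0],[-0.011,0.045,0,0,0,0],[-0.01,0.0295,0,0,0,0],[0,0,-0.02,0,0,0],[0,0,-0.02,0,0,0],[0,0,-0.008,0,0,0],[0,0,0,0,0,0]],
  ],
)

```text
t: 36.0
tcp_pos: [442.9, 334.7, 161.9]
orientation: [-3.138, 0.002, 1.549]
contact_force: [0.4, 0.0, 0.4]
width: 56.9
grasp_force: 0.0
```

servo_tool(
  rows=[
    [[0,0,-0.004,0,0,0],[0,0,0,0,0,0],[0,0,0,0,0,0],[0,0,0,0,0,0],[0,0,0,0,0,0],[0,0,0,0,0,0],[0,0,0,0,0,0],[0,0,0,0,0,0],[0,0,0,0,0,0],[0,0,0,0,0,0]],
  ],
  gripper=0.1,
  force=20,
)

```text
t: 37.0
tcp_pos: [444.2, 335.6, 160.8]
orientation: [3.141, -0.0, 1.549]
contact_force: [-0.6, 0.2, 4.5]
width: 25.7
grasp_force: 20.0
```

servo_tool(
  rows=[
    [[0,0,0.01,0,0,0],[0,0,0.02,0,0,0],[0,0,0.024,0,0,0],[0.01,-0.03,0,0,0,0],[0.014,-0.047,0,0,0,0],[0.014,-0.047,0,0,0,0],[0.014,-0.047,0,0,0,0],[0.014,-0.047,0,0,0,0],[0.014,-0.047,0,0,0,0],[0.014,-0.047,0,0,0,0]],
  ],
)

```text
t: 38.0
tcp_pos: [537.6, 21.5, 213.9]
orientation: [-3.141, -0.0, 1.549]
contact_force: [0.2, 1.4, -1.3]
width: 25.9
grasp_force: 20.0
```

servo_tool(
  rows=[
    [[0,0,0,0,0,0],[0,0,-0.01,0,0,0],[0,0,-0.015,0,0,0],[0,0,-0.01,0,0,0],[0,0,-0.006,0,0,0],[0,0,-0.003,0,0,0],[0,0,-0.002,0,0,0],[0,0,0,0,0,0],[0,0,0,0,0,0],[0,0,0,0,0,0]],
  ],
)

```text
t: 39.0
tcp_pos: [538.2, 23.4, 168.7]
orientation: [3.141, 0.0, 1.549]
contact_force: [0.9, 0.6, -0.2]
width: 25.7
grasp_force: 20.0
```

servo_tool(
  rows=[
    [[0,0,-0.002,0,0,0],[0,0,-0.001,0,0,0],[0,0,-0.0008,0,0,0],[0,0,-0.0002,0,0,0],[0,0,0,0,0,0],[0,0,0,0,0,0],[0,0,0,0,0,0],[0,0,0,0,0,0],[0,0,0,0,0,0],[0,0,0,0,0,0]],
  ],
)

```text
t: 40.0
tcp_pos: [538.1, 23.3, 164.9]
orientation: [3.141, 0.0, 1.549]
contact_force: [-2.5, -2.1, 5.5]
width: 25.6
grasp_force: 20.0
```

servo_tool(
  rows=[
    [[0,0,0,0,0,0],[0,0,0,0,0,0],[0,0,0,0,0,0],[0,0,0,0,0,0],[0,0,0.02,0,0,0],[0,0,0.03,0,0,0],[0,0,0,0,0,0],[-0.01,0.04,0,0,0,0],[-0.01,0.04,0,0,0,0],[-0.01,0.04,0,0,0,0]],
  ],
  gripper=0.6,
)

```text
t: 41.0
tcp_pos: [507.2, 144.4, 213.3]
orientation: [-3.141, 0.0, 1.548]
contact_force: [0.5, 0.2, 0.6]
width: 56.9
grasp_force: 0.0
```

servo_tool(
  rows=[
    [[-0.01,0.045,0,0,0,0],[-0.01,0.045,0,0,0,0],[-0.01,0.045,0,0,0,0],[-0.01,0.045,0,0,0,0],[-0.01,0.045,0,0,0,0],[-0.0074,0.0272,0,0,0,0],[0,0,-0.02,0,0,0],[0,0,-0.02,0,0,0],[0,0,-0.01,0,0,0],[0,0,0,0,0,0]],
  ],
)

```text
t: 42.0
tcp_pos: [449.3, 394.7, 161.3]
orientation: [-3.138, 0.003, 1.549]
contact_force: [-0.3, 0.8, -0.8]
width: 57.0
grasp_force: 0.0
```

servo_tool(
  rows=[
    [[0,0,-0.004,0,0,0],[0,0,0,0,0,0],[0,0,0,0,0,0],[0,0,0,0,0,0],[0,0,0,0,0,0],[0,0,0,0,0,0],[0,0,0,0,0,0],[0,0,0,0,0,0],[0,0,0,0,0,0],[0,0,0,0,0,0]],
  ],
  gripper=0.1,
  force=20,
)

```text
t: 43.0
tcp_pos: [450.8, 395.8, 160.9]
orientation: [3.141, -0.001, 1.549]
contact_force: [-1.0, -0.4, 4.7]
width: 25.4
grasp_force: 20.0
```

servo_tool(
  rows=[
    [[0,0,0.01,0,0,0],[0,0,0.02,0,0,0],[0,0,0.024,0,0,0],[0.01,-0.03,0,0,0,0],[0.014,-0.047,0,0,0,0],[0.014,-0.047,0,0,0,0],[0.014,-0.047,0,0,0,0],[0.014,-0.047,0,0,0,0],[0.014,-0.047,0,0,0,0],[0.014,-0.047,0,0,0,0]],
  ],
)

```text
t: 44.0
tcp_pos: [544.2, 81.7, 213.8]
orientation: [-3.141, -0.0, 1.549]
contact_force: [0.1, 0.5, -1.6]
width: 25.1
grasp_force: 20.0
```

servo_tool(
  rows=[
    [[0,0,0,0,0,0],[0,0,-0.01,0,0,0],[0,0,-0.015,0,0,0],[0,0,-0.01,0,0,0],[0,0,-0.006,0,0,0],[0,0,-0.003,0,0,0],[0,0,-0.002,0,0,0],[0,0,0,0,0,0],[0,0,0,0,0,0],[0,0,0,0,0,0]],
  ],
)

```text
t: 45.0
tcp_pos: [544.8, 83.6, 168.8]
orientation: [3.14, -0.0, 1.549]
contact_force: [-0.1, -0.6, -1.4]
width: 25.5
grasp_force: 20.0
```

Then I lower the last bottle, release it and rise clear to where the wrist camera has the first overview.

servo_tool(
  rows=[
    [[0,0,-0.002,0,0,0],[0,0,-0.001,0,0,0],[0,0,-0.0008,0,0,0],[0,0,-0.0002,0,0,0],[0,0,0,0,0,0],[0,0,0,0,0,0],[0,0,0,0,0,0],[0,0,0,0,0,0],[0,0,0,0,0,0],[0,0,0,0,0,0]],
  ],
)

```text
t: 46.0
tcp_pos: [544.7, 83.5, 164.9]
orientation: [3.141, 0.0, 1.549]
contact_force: [-2.8, -1.6, 5.2]
width: 25.5
grasp_force: 20.0
```

servo_tool(
  rows=[
    [[0,0,0,0,0,0],[0,0,0,0,0,0],[0,0,0,0,0,0],[0,0,0,0,0,0],[0,0,0.02,0,0,0],[0,0,0.03,0,0,0],[0,0,0.04,0,0,0],[0,0,0.04,0,0,0],[0,-0.02,0.04,0,0,0],[0,-0.03,0.018,0,0,0]],
  ],
  gripper=0.6,
)

```text
t: 47.0
tcp_pos: [545.5, 34.1, 357.2]
orientation: [3.134, -0.0, 1.551]
contact_force: [0.4, -0.6, 0.9]
width: 56.9
grasp_force: 0.0
```

servo_tool(
  rows=[
    [[-0.003,-0.007,0,0,0,0],[0,0,0,0,0,0],[0,0,0,0,0,0],[0,0,0,0,0,0],[0,0,0,0,0,0],[0,0,0,0,0,0],[0,0,0,0,0,0],[0,0,0,0,0,0],[0,0,0,0,0,0],[0,0,0,0,0,0]],
  ],
)

```text
t: 48.0
tcp_pos: [541.5, 26.6, 352.2]
orientation: [3.141, -0.0, 1.549]
contact_force: [-0.3, 0.5, -0.4]
width: 57.1
grasp_force: 0.0
```

Run:
```python
from h import *
a=optics.read_camera("wrist");cv2.imwrite("pics/w9.png",a["frame"]);P=cloud(a)
print('caps');blob(P,112,125,(450,700,-150,200))
print('tins');blob(P,30,42,(560,680,-150,200))
b=optics.read_camera("top");P=cloud(b)
print('topcaps');blob(P,108,125,(450,700,-150,200),8)
print(state()["tcp_pos"])
```

```text
caps
693 mean [544.1  84.3 115.5] rect [544.2  84.5] [23.6 25.1] 89.2
599 mean [537.7  23.4 115.3] rect [537.5  23.1] [24.4 24.7] 89.1
524 mean [538.8 -39.1 115.2] rect [538.9 -39.9] [25.3 24. ] 88.5
tins
893 mean [596.6  81.5  33.4] rect [596.9  81.3] [24.2 42.2] 84.8
1005 mean [593.9 -36.2  33.2] rect [594.1 -36.9] [38.1 38. ] 3.5
topcaps
34 mean [531.4 -37.6 116. ] rect [531. -38.] [ 5.4 17.5] 1.8
[541.51231533  26.57246161 352.21582147]
```

View pics/w9.png

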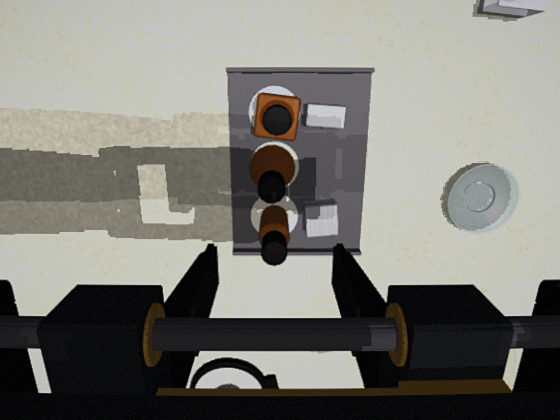

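The bottles at (276,115), (270,170) and (274,230) are within 0.6 mm of their first positions. The square and oblong tins haven't moved, and the round tin sits on the pad.

```bash
python3 -c "
from workcell import sign_off
print(sign_off())"
```

```text
the job is handed in; nothing more can be done
None
```

The job is handed in at about 48 s: the round tin is centred on the light pad to within 1 mm, all three bottles are back upright within 0.6 mm of their original spots, and the other two tins did not move.

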